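Complete the battery pack and probe its positive terminal

ROBOT

A 7-joint arm with a two-finger parallel gripper is mounted at the origin on the work surface. World frame = base frame: x ahead of the robot, y to its left, z up, the work surface at z = 0. Lengths are in mm, angles in rad, forces in N, time in s.
With the tool pointing down it reaches from about 425 to 950 mm from the base axis. Payload 4.7 kg.
Tool frame: the origin (TCP) lies at the very end of the fingers, on their centre line; the grasp point (between the pads) lies 19 mm behind it; z points along the fingers, y is the direction in which the jaws open and shut (so a half turn about z gives the same grasp; the last joint's range is limited). The gripper opens to 87 mm and grips with 3 to 60 N. Pads are 19 mm wide; open, the fingers measure 117 mm over their backs; the gripper's body (75 mm by 190 mm) begins 51 mm behind the grasp point.
Start: joints at [1.142, 0.469, -0.049, 1.532, 0.024, 1.141, -0.082], TCP at [262.78, -621.768, 222.573] pointing down, gripper open.
Joint ranges: [-2.59, 2.59], [-0.33, 1.99], [-1.39, 1.29], [0.1, 2.45], [-1.04, 4.18], [0.21, 1.99], [-2.66, 2.66]. Speed limits (rad/s): [2.57, 2.57, 3.14, 3.14, 3.14, 3.14, 3.14].

INTERFACE

Orientations are given as a rotation vector (axis times angle).
In Python, from station import r gives the robot as it stands. The module is installed in compiled form; this text tells all that it offers.
- The arm moves only by the shell command python3 -m crank 'ROWS'. ROWS is JSON, one flat list of numbers, 5 for each row, row after row: the shift along the tool's x, y, z each as a share of 20 mm, from -1 to 1, then the turn about the tool's z as a share of 0.1 rad, from -1 to 1, then the closure, from -1 (fully open) to 1 (shut), so that 0 is half open. A call has 1 to 20 rows; each row shifts and turns the commanded pose from where the row before left it, along the tool's axes as they then stand; what a row does not reach is not made up. A row lasts 1/12 s, in which the tool goes at most 41.7 mm and 7.16 degrees, less where a joint would pass 70% of its speed; a pose out of reach is approached as far as the arm can. A call with a number of a shift or a turn outside -1 to 1 is refused whole. A call with a gripper value outside its range is refused whole. The fingers move at their own pace and stop on an object; the grip force is fixed at half the most. Time passes only in rows, so rows that do not move let the fingers close. It gives the time, the measured TCP pose, the force and the opening at its end, in the units of the state.
- r.observe(): the state, without advancing time (a new reading comes with each control period).
- r.capture(name): name is "side" or "top"; returns a dict with "img" (384x512x3 uint8, blue, green, red), "fx", "fy", "cx", "cy" (pixels), "pose" (4x4, takes a point from camera to world coordinates). Camera axes: x right, y down, z forward; pixel columns grow to the right and rows downward; lengths in mm; the calibration is good to about 2 mm. A picture is of the moment at which its call begins. There is no depth.
- r.hand_in(): hands the job in, once; it reports no verdict.
The state is a dict: "time": time; "qpos": joint angles; "qvel": joint speeds; "tau": joint torques, N m; "tool_pos": TCP position; "tcp_rot": TCP orientation; "force": force on the tool from outside, world axes, zero at the start; "moment": the same for the moment, N m; "gripper_width": finger opening in mm.
Only numpy, scipy, OpenCV 4.12 (cv2) and the standard library are available. Lean on these libraries where they do the work, as an engineer would, in place of code of your own. Each camera call takes 0.05 s, during which the arm holds its last target. There are 200 camera calls.

TASK

One of the four pockets in the battery holder is empty: lower one of the two spare cells from the wooden rack into it, standing upright and fully home, and let go of it. Then draw the yellow test probe out of its stand and hold its spring tip on the silver-coloured pad with the red ring, the probe square to that sloping face and pressed lightly so that the tip is pushed about half-way in; your program finishes while still holding it so. Do not touch the black-ringed terminal with the probe, leave the other spare cell in the rack, and do not disturb the cells already in the holder or the other things on the bench.

Things in the scene. Friction and masses are not known exactly. Their poses are not given: they have to be found in the camera images.
- holder: battery holder, fixed: grey base plate 150 x 220 x 10 mm; origin under its centre, z up. Along its +x side stands a black block 56 x 200 mm (centred at x = +40 mm) whose top is 40 mm above the bench, with four round pockets in a row along y, 46 mm apart; the two terminals stand on the plate on its -x side. Yaw within 0.35 rad
- pocket_1 (a point): centre of the floor of pocket 1 in the holder (local y = -69 mm): 22 mm wide, 22 mm deep, floor 18 mm and mouth 40 mm above the bench; brass contact on the floor. It is filled if some cell's centre lies about 32.5 mm above it; exactly one of the four is empty
- pocket_2 (a point): centre of the floor of pocket 2 in the holder (local y = -23 mm): 22 mm wide, 22 mm deep, floor 18 mm and mouth 40 mm above the bench; brass contact on the floor. It is filled if some cell's centre lies about 32.5 mm above it; exactly one of the four is empty
- pocket_3 (a point): centre of the floor of pocket 3 in the holder (local y = 23 mm): 22 mm wide, 22 mm deep, floor 18 mm and mouth 40 mm above the bench; brass contact on the floor. It is filled if some cell's centre lies about 32.5 mm above it; exactly one of the four is empty
- pocket_4 (a point): centre of the floor of pocket 4 in the holder (local y = 69 mm): 22 mm wide, 22 mm deep, floor 18 mm and mouth 40 mm above the bench; brass contact on the floor. It is filled if some cell's centre lies about 32.5 mm above it; exactly one of the four is empty
- cell_1_mid (a point): green cylindrical cell that already stands in one of the holder's pockets (which one varies): 18 mm diameter, 65 mm tall, 46 g; the point is its centre, half-way up, z along its axis; its base is 32.5 mm lower. It stands 22 mm deep, so its upper 43 mm is free to grasp
- cell_2_mid (a point): green cylindrical cell that already stands in one of the holder's pockets (which one varies): 18 mm diameter, 65 mm tall, 46 g; the point is its centre, half-way up, z along its axis; its base is 32.5 mm lower. It stands 22 mm deep, so its upper 43 mm is free to grasp
- cell_3_mid (a point): green cylindrical cell that already stands in one of the holder's pockets (which one varies): 18 mm diameter, 65 mm tall, 46 g; the point is its centre, half-way up, z along its axis; its base is 32.5 mm lower. It stands 22 mm deep, so its upper 43 mm is free to grasp
- spare_1_mid (a point): spare green cell standing in the wooden rack: 18 mm diameter, 65 mm tall, 46 g; the point is its centre, half-way up, z along its axis; its base is 32.5 mm lower. It stands 22 mm deep, so its upper 43 mm is free to grasp
- spare_2_mid (a point): spare green cell standing in the wooden rack: 18 mm diameter, 65 mm tall, 46 g; the point is its centre, half-way up, z along its axis; its base is 32.5 mm lower. It stands 22 mm deep, so its upper 43 mm is free to grasp
- rack: fixed wooden block 56 (x) x 110 (y) x 40 mm holding the two spare cells 50 mm apart along its y; origin under its centre. Its pockets are like the holder's: 22 mm wide, floor 18 mm above the bench. Its place may be swapped with that of the probe's stand
- stand: fixed dark steel block 70 x 70 x 60 mm with a vertical 23 mm through hole in which the probe stands; origin under its centre
- probe_grip (a point): yellow pen-shaped test probe, 80 g, upright in its stand: round grip 22 mm diameter, 80 mm long, above a black collar (32 mm diameter, 8 mm thick) that rests on the stand's top. This point: on the axis, 45 mm above the collar's underside, 43 mm below the top end; z along the probe, tip to top end. The nose (18, then 10 mm diameter) hangs in the hole: lift 60 mm to clear the stand
- probe_tip (a point): end of the probe's spring-loaded brass tip, 6 mm diameter, round end: with the spring out, 91 mm from probe_grip along the probe's -z; z as the probe's
- plunger (a joint): how far the probe's spring tip is pushed in: 0 = out (free), 0.012 m = fully in. It takes 1.2 N to start, 3.0 N half-way (0.006), 4.8 N at the stop (300 N/m)
- pad_red (a point): centre of the surface of the silver-coloured pad (20 mm diameter) with the red ring (30 mm) on the positive terminal, about 35 mm above the bench. Its z axis points straight out of the face, which slopes 25 degrees: the normal leans towards the holder's -x. Its y axis is level, along the holder's y. It may be the left or the right one of the two terminals, 120 mm apart
- pad_black (a point): the same on the negative terminal, black ring: not to be touched with the probe
- cleaner: bystander: brass tip-cleaner pot, 74 mm diameter, 58 mm high, origin under its centre
- sponge: bystander: black tray 100 x 75 x 22 mm with a yellow sponge block
- spool: bystander: blue solder spool, 56 mm diameter, 40 mm high, standing on its flange
- board: bystander: small green circuit board 50 x 70 mm lying flat
- servo: bystander: small black servo motor 23 x 40 x 18 mm
- driver: bystander: screwdriver 180 mm long, orange handle, lying

How it is judged:
By the outcome, as a careful person would: the job done as asked, in the order asked, and still so for the second after the job is handed in, while the arm keeps its last pose, push and grip.
It also fails if it takes over 54 s, if anything falls off the work surface, if the arm or the gripper's body presses on something with over 40 N, if the wrist force passes 120 N, or if a joint passes its speed limit or range.

## Working session

There is one attempt and no reset: what is moved stays moved. The work goes in short steps, Python scripts to look and compute and a shell command to move; the robot and the scene stay as the last step left them, time stands still between calls to the robot, and variables do not carry over. Pictures are saved under pics/ and viewed, about 8 in all and at most 12, crops included, and the job is handed in when it is done.

```bash
mkdir -p pics; python3 - <<'E'
from station import r
import cv2,numpy as np
np.set_printoptions(precision=4,suppress=True)
print(r.observe())
for n in("top","side"):
    c=r.capture(n);cv2.imwrite(f"pics/{n}0.png",c["img"]);print(n,c["fx"],c["fy"],c["cx"],c["cy"]);print(c["pose"])
E
```

```text
{'time': 0.0, 'qpos': array([ 1.1421,  0.4694, -0.0486,  1.5337,  0.0242,  1.141 , -0.0823]), 'qvel': array([-0.0003,  0.0003, -0.0007,  0.0008,  0.0018,  0.0004,  0.0007]), 'tau': array([ -0.0004, -50.7976,  -0.0804, -23.6153,  -0.0613,   0.0378,
         0.0002]), 'tool_pos': array([ 262.4674, -621.241 ,  221.5069]), 'tcp_rot': array([-3.0772, -0.6235,  0.0008]), 'force': array([-0.2177,  0.6288, -0.2235]), 'moment': array([-0.0106,  0.0362,  0.001 ]), 'gripper_width': 87.29064967620627}
top 481.94609568584906 481.94609568584906 248.24153249423097 185.9540692322218
[[  -0.0225   -0.9832    0.1812  351.1511]
 [  -0.9997    0.0245    0.0093   10.7264]
 [  -0.0135   -0.181    -0.9834 1390.5905]
 [   0.        0.        0.        1.    ]]
side 357.77018199910754 357.77018199910754 258.05276960341934 197.03997252606072
[[ -0.774   -0.5051   0.3818 278.1001]
 [ -0.6331   0.6138  -0.4716 443.4549]
 [  0.0039  -0.6068  -0.7949 790.2345]
 [  0.       0.       0.       1.    ]]
```

View pics/top0.png

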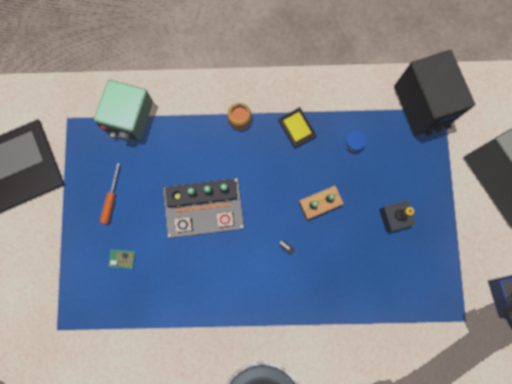

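View pics/side0.png

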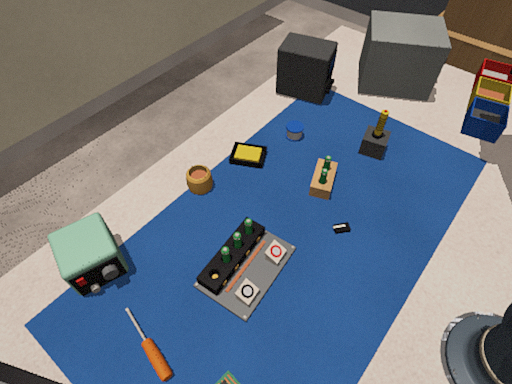

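The top view shows the holder at (203,207) with the empty pocket at the left (178,196), which is the +y end (pocket 4). The red pad is at (225,219) and the black one at (183,225). The rack is at (322,203) and the probe at (408,211).

```bash
cat > h.py <<'E'
from station import r
import cv2,numpy as np
np.set_printoptions(precision=2,suppress=True)
def ray(c,u,v):
    P=c["pose"];d=P[:3,:3]@np.array([(u-c["cx"])/c["fx"],(v-c["cy"])/c["fy"],1]);return P[:3,3],d
def onz(c,u,v,z):
    o,d=ray(c,u,v);return o+d*(z-o[2])/d[2]
def proj(c,p):
    P=c["pose"];q=P[:3,:3].T@(np.asarray(p,float)-P[:3,3]);return np.array([c["fx"]*q[0]/q[2]+c["cx"],c["fy"]*q[1]/q[2]+c["cy"]])
def tri(*cu):
    A=np.zeros((3,3));b=np.zeros(3)
    for c,u,v in cu:
        o,d=ray(c,u,v);d=d/np.linalg.norm(d);M=np.eye(3)-np.outer(d,d);A+=M;b+=M@o
    return np.linalg.solve(A,b)
def blobs(img,lo,hi,amin=4):
    h=cv2.cvtColor(img,cv2.COLOR_BGR2HSV);m=cv2.inRange(h,lo,hi)
    n,l,s,ce=cv2.connectedComponentsWithStats(m)
    return [(s[i,4],ce[i].round(1),s[i,:4]) for i in range(1,n) if s[i,4]>=amin]
E
python3 - <<'E'
from h import *
T=r.capture("top");S=r.capture("side")
for n,c in(("T",T),("S",S)):
  print(n)
  for k,lo,hi in(("green",(50,60,25),(90,255,200)),("red",(0,150,100),(6,255,255)),("yel",(20,150,80),(33,255,255)),("wood",(8,60,100),(19,190,255))):
    print(k,[(int(a),x.tolist(),b.tolist()) for a,x,b in blobs(c["img"],lo,hi,8)])
a=cv2.resize(T["img"][170:245,155:255],(800,600),interpolation=cv2.INTER_CUBIC);cv2.imwrite("pics/a.png",a)
b1=cv2.resize(S["img"][210:320,190:300],(400,400),interpolation=cv2.INTER_CUBIC)
b2=cv2.resize(S["img"][100:210,300:410],(400,400),interpolation=cv2.INTER_CUBIC)
b3=cv2.resize(T["img"][178:238,295:420],(800,384)[0:2],interpolation=cv2.INTER_CUBIC)
cv2.imwrite("pics/b.png",np.vstack([np.hstack([b1,b2])[:, :],cv2.resize(b3,(800,384))])[:784])
cv2.imwrite("pics/b.png",cv2.resize(cv2.imread("pics/b.png"),(612,600)))
E
```

```text
T
green [(46, [223.6, 187.2], [220, 183, 8, 9]), (42, [207.2, 189.4], [204, 185, 7, 9]), (45, [191.0, 191.3], [187, 187, 8, 9]), (19, [329.6, 198.1], [328, 195, 6, 6]), (18, [312.8, 205.2], [311, 202, 6, 6]), (81, [116.1, 253.6], [110, 250, 24, 10]), (35, [120.3, 265.9], [109, 262, 24, 6])]
red []
yel [(455, [297.0, 126.4], [284, 112, 27, 29]), (30, [408.5, 211.0], [406, 208, 7, 7])]
wood [(434, [238.8, 113.9], [228, 103, 23, 23]), (652, [320.4, 202.9], [300, 187, 43, 32]), (174, [107.0, 207.6], [101, 193, 12, 30]), (206, [202.7, 206.8], [175, 202, 56, 10]), (9, [410.1, 210.3], [409, 209, 3, 4])]
S
green [(77, [326.3, 164.3], [322, 155, 10, 19]), (46, [322.4, 178.8], [319, 174, 7, 10]), (33, [247.8, 221.2], [244, 218, 9, 7]), (22, [108.9, 231.5], [104, 223, 10, 16]), (72, [248.4, 229.4], [244, 225, 9, 10]), (109, [237.1, 240.3], [233, 231, 9, 18]), (9, [114.4, 242.4], [113, 240, 4, 7]), (107, [225.4, 254.8], [221, 246, 10, 17]), (10, [123.0, 261.4], [122, 259, 3, 6]), (15, [68.8, 282.5], [64, 278, 9, 9]), (102, [227.5, 378.0], [215, 371, 25, 13])]
red [(224, [495.4, 66.5], [480, 58, 32, 18]), (9, [500.0, 79.1], [496, 78, 9, 3]), (14, [508.7, 81.1], [506, 80, 6, 4]), (34, [275.6, 250.8], [271, 245, 10, 12]), (27, [79.4, 279.3], [76, 277, 8, 6])]
yel [(576, [492.1, 89.3], [467, 76, 45, 33]), (123, [381.1, 122.3], [374, 110, 15, 26]), (392, [247.6, 152.8], [234, 144, 28, 19])]
wood [(26, [441.6, 13.7], [438, 10, 7, 7]), (469, [480.4, 43.5], [447, 29, 65, 29]), (196, [490.9, 93.4], [478, 87, 27, 14]), (504, [322.8, 177.0], [309, 158, 29, 37]), (17, [190.6, 167.7], [187, 165, 10, 7]), (413, [198.0, 179.4], [186, 165, 25, 29]), (9, [326.3, 196.6], [324, 194, 5, 5]), (252, [245.0, 265.8], [225, 240, 41, 52]), (10, [247.4, 252.0], [246, 250, 4, 5]), (9, [236.3, 266.4], [235, 264, 4, 5]), (46, [160.6, 370.1], [155, 363, 12, 15]), (28, [231.1, 378.7], [227, 374, 10, 10]), (20, [226.8, 380.3], [224, 377, 7, 7])]
```

View pics/a.png

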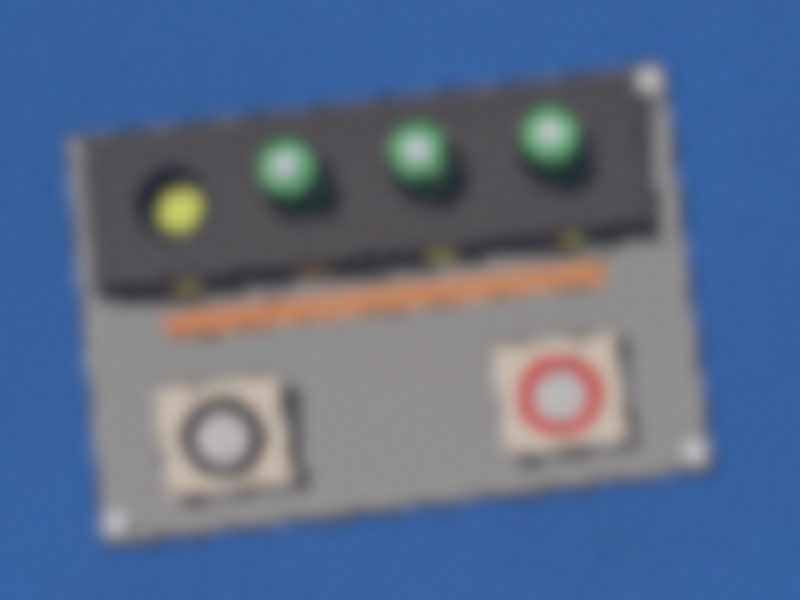

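View pics/b.png

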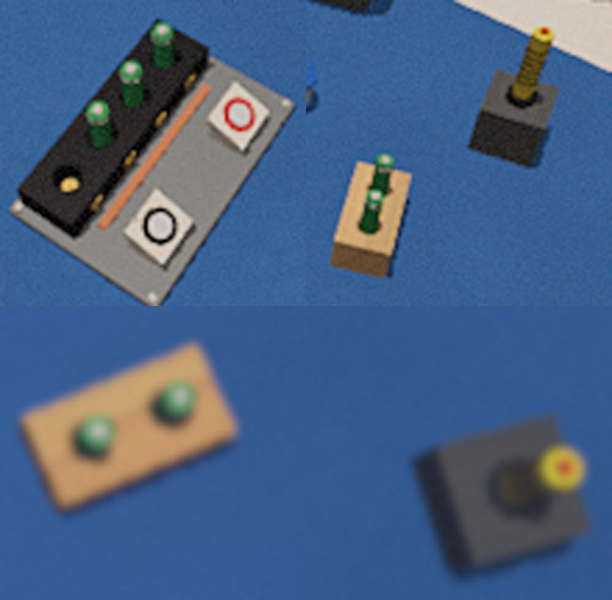

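The empty pocket is pocket 4, seen with its brass floor at crop A (180,208). The red pad is at (560,395) and the black one at (222,437). The spares and the probe top are clear in crop B. Now I'll triangulate.

```bash
python3 - <<'E'
from h import *
T=r.capture("top");S=r.capture("side")
A=lambda x,y:(154.5+x/8,169.5+y/8)
B3=lambda x,y:(294.6+x/4.896,177.6+(y-306)/4.896)
B1=lambda x,y:(189.9+x/2.782,209.9+y/2.782)
B2=lambda x,y:(299.9+(x-306)/2.782,99.9+y/2.782)
D={"c3":(A(286,166),B1(97,106),83),"c2":(A(418,150),B1(131,68),83),"c1":(A(549,135),B1(162,31),83),
"contact4":(A(180,208),B1(69,185),18),"red":(A(560,395),B1(240,115),35),"black":(A(222,437),B1(160,226),35),
"spL":(B3(95,436),B2(374,196),83),"spR":(B3(176,402),B2(386,160),83),"ptop":(B3(561,468),B2(543,35),148)}
for k,(a,b,z) in D.items(): print(k,"tri",tri((T,*a),(S,*b)),"top",onz(T,*a,z),"side",onz(S,*b,z))
# rack corners top z=40, in B3
for p in((22,412),(195,345),(238,432),(65,508)): print("rackc",onz(T,*B3(*p),40))
for p in((70,135),(660,65),(712,465),(105,545)): print("plate",onz(T,*A(*p),10))
for p in((432,452),(553,416),(590,528)): print("stand",onz(T,*B3(*p),60))
E
```

```text
c3 tri [583.8  183.07  84.43] top [584.07 183.26  83.  ] side [584.4  182.53  83.  ]
c2 tri [588.36 137.59  80.82] top [588.54 137.66  83.  ] side [586.81 138.32  83.  ]
c1 tri [592.86  92.38  79.27] top [592.67  92.37  83.  ] side [590.68  94.04  83.  ]
contact4 tri [580.05 229.48  19.98] top [581.18 230.22  18.  ] side [579.98 228.58  18.  ]
red tri [507.11  92.43  31.64] top [508.05  92.7   35.  ] side [504.75  93.61  35.  ]
black tri [495.29 212.32  31.78] top [496.03 212.29  35.  ] side [493.26 212.94  35.  ]
spL tri [ 537.66 -155.3    83.96] top [ 537.04 -155.64   83.  ] side [ 538.78 -155.94   83.  ]
spR tri [ 554.79 -201.55   84.68] top [ 555.14 -201.8    83.  ] side [ 555.36 -203.1    83.  ]
ptop tri [ 504.35 -393.92  143.2 ] top [ 504.75 -392.15  148.  ] side [ 501.68 -387.87  148.  ]
rackc [ 558.19 -119.65   40.  ]
rackc [ 595.05 -221.58   40.  ]
rackc [ 543.47 -243.51   40.  ]
rackc [ 501.89 -141.97   40.  ]
plate [610.52 271.83  10.  ]
plate [631.15  56.01  10.  ]
plate [484.44  40.04  10.  ]
plate [460.95 257.86  10.  ]
stand [ 526.51 -348.69   60.  ]
stand [ 545.43 -418.61   60.  ]
stand [ 481.28 -434.11   60.  ]
```

```bash
cat >> h.py <<'E'
from scipy.spatial.transform import Rotation as Ro
def go(target,yaw=None):
    s=r.observe();R=Ro.from_rotvec(s["tcp_rot"]).as_matrix()
    print("t",round(s["time"],2),"pos",s["tool_pos"],"yaw x",round(np.arctan2(R[1,0],R[0,0]),3),"tilt",R[:2,2],"w",round(s["gripper_width"],1),"F",s["force"],"M",s["moment"])
    d=R.T@(np.array(target)-s["tool_pos"]);print("tool shift mm",d,"rows",d/20)
    if yaw is not None: print("turn (0.1rad)",-((yaw-np.arctan2(R[1,0],R[0,0])+np.pi)%(2*np.pi)-np.pi)*10)
E
python3 -m crank '[0,0,0,-1,-0.2, 0,0,0,-1,-0.2, 0,0,0,-1,-0.2, 0,0,0,-1,-0.2, 0,0,0,-1,-0.2, 0,0,0,-1,-0.2, 0,0,0,-1,-0.2, 0,0,0,-1,-0.2, 0,0,0,-1,-0.2, 0,0,0,-1,-0.2, 0,0,0,-1,-0.2, 0,0,0,-1,-0.2, 0,0,0,-1,-0.2, 0,0,0,-1,-0.2, 0,0,0,-1,-0.2, 0,0,0,-0.2,-0.2, 0,0,0,0,-0.2]'
python3 -c "
from h import *
go((537.5,-155.4,150),1.925)"
```

```text
time: 1.72
tool_pos: [262.6, -621.8, 222.4]
tcp_rot: [-1.804, -2.572, -0.0]
force: [-0.9, 0.1, -1.0]
gripper_width: 52.2
t 1.72 pos [ 262.57 -621.81  222.44] yaw x 1.918 tilt [0. 0.] w 52.2 F [-0.92  0.1  -1.04] M [-0.01 -0.13  0.01]
tool shift mm [344.99 417.23  72.6 ] rows [17.25 20.86  3.63]
turn (0.1rad) -0.06941884684541932
```

```bash
python3 -m crank '[0.8,0.95,0,0,-0.2, 0.8,0.95,0,0,-0.2, 0.8,0.95,0,0,-0.2, 0.8,0.95,0,0,-0.2, 0.8,0.95,0,0,-0.2, 0.8,0.95,0,0,-0.2, 0.8,0.95,0,0,-0.2, 0.8,0.95,0,0,-0.2, 0.8,0.95,0,0,-0.2, 0.8,0.95,0,0,-0.2, 0.8,0.95,0,0,-0.2, 0.8,0.95,0,0,-0.2, 0.8,0.95,0,0,-0.2, 0.8,0.95,0,0,-0.2, 0.8,0.95,0,0,-0.2, 0.8,0.95,0,0,-0.2, 0.8,0.95,0,0,-0.2, 0.8,0.95,0,0,-0.2, 0.8,0.95,0,0,-0.2, 0.8,0.95,0,0,-0.2]'
python3 -m crank '[0.6,0.9,0.8,0,-0.2, 0.6,0.9,0.8,0,-0.2, 0,0,1,0,-0.2, 0,0,1,0,-0.2, 0,0,0,0,-0.2]'
python3 - <<'E'
from h import *
go((537.5,-155.4,47),1.925)
T=r.capture("top");S=r.capture("side")
a=T["img"][160:240,270:370];b=S["img"][110:210,275:375]
cv2.imwrite("pics/c.png",np.hstack([cv2.resize(a,(450,360)),cv2.resize(b,(350,360))]))
s=r.observe()["tool_pos"];print(proj(T,s),proj(S,s))
E
```

```text
time: 3.38
tool_pos: [510.9, -190.1, 222.7]
tcp_rot: [1.805, 2.571, -0.0]
force: [-0.6, 0.5, -0.9]
gripper_width: 52.6
time: 3.8
tool_pos: [533.5, -155.5, 147.0]
tcp_rot: [-1.799, -2.567, 0.004]
force: [-0.2, -0.3, -0.7]
gripper_width: 51.9
t 3.8 pos [ 533.54 -155.48  147.01] yaw x 1.919 tilt [-0.01  0.  ] w 51.9 F [-0.22 -0.29 -0.69] M [-0.03 -0.08 -0.04]
tool shift mm [-1.68  4.34 99.98] rows [-0.08  0.22  5.  ]
turn (0.1rad) -0.059809994284898416
[317.41 200.86] [329.51 152.77]
```

View pics/c.png

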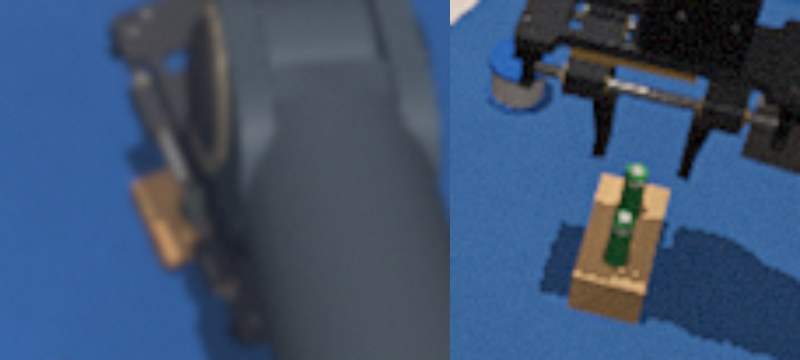

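The side crop shows the fingertips straddling the row. Their midpoint is at about (329.6,156), against a predicted (329.5,153), so the calibration agrees. Descending.

```bash
python3 -m crank '[-0.08,0.22,0.5,0,-0.2, 0,0,0.9,0,-0.2, 0,0,0.9,0,-0.2, 0,0,0.9,0,-0.2, 0,0,0.9,0,-0.2, 0,0,0.5,0,-0.2, 0,0,0.3,0,-0.2, 0,0,0,0,-0.2]'
python3 -m crank '[0,0,0,0,0.3,0,0,0,0,0.6,0,0,0,0,1,0,0,0,0,1,0,0,0,0,1,0,0,0,0,1]'
python3 -c "
from h import *
go((537.5,-155.4,47),1.925)"
```

```text
time: 4.57
tool_pos: [540.7, -156.4, 52.0]
tcp_rot: [-1.802, -2.572, 0.0]
force: [1.2, 0.4, -0.4]
gripper_width: 52.1
time: 5.07
tool_pos: [540.9, -156.4, 52.9]
tcp_rot: [1.802, 2.573, 0.0]
force: [0.3, -0.2, 0.7]
gripper_width: 20.1
t 5.07 pos [ 540.87 -156.38   52.89] yaw x 1.92 tilt [ 0. -0.] w 20.1 F [ 0.29 -0.18  0.74] M [-0.04 -0.06  0.09]
tool shift mm [ 2.07 -2.84  5.89] rows [ 0.1  -0.14  0.29]
turn (0.1rad) -0.05297827741927996
```

```bash
python3 -m crank '[0.1,-0.14,0.2,0,0.4,0,0,0,0,0.4,0,0,0,0,1,0,0,0,0,1,0,0,0,0,1,0,0,0,0,1,0,0,0,0,1]'
python3 -c "
from h import *
go((537.5,-155.4,47),1.925)"
```

```text
time: 5.65
tool_pos: [537.4, -155.3, 48.5]
tcp_rot: [1.802, 2.573, 0.0]
force: [0.8, -0.1, -0.5]
gripper_width: 17.4
t 5.65 pos [ 537.45 -155.32   48.54] yaw x 1.92 tilt [ 0. -0.] w 17.4 F [ 0.77 -0.05 -0.47] M [ 0.02 -0.1  -0.04]
tool shift mm [-0.09  0.02  1.54] rows [-0.    0.    0.08]
turn (0.1rad) -0.05219399469251762
```

```bash
python3 -m crank '[0,0,-0.4,0,1,0,0,-0.7,0,1,0,0,-1,0,1,0,0,-1,0,1,0,0,-1,0,1,0,0,-1,0.5,1,0,0,0,1,1,0,0,0,1,1,0,0,0,0,1,0,0,0,0,1]'
python3 -c "
from h import *
go((579.2,229.2,148),1.669)"
```

```text
time: 6.48
tool_pos: [537.4, -155.2, 151.0]
tcp_rot: [2.105, 2.331, -0.0]
force: [0.5, -0.8, -1.3]
gripper_width: 17.2
t 6.48 pos [ 537.42 -155.22  151.04] yaw x 1.673 tilt [ 0. -0.] w 17.2 F [ 0.49 -0.76 -1.27] M [ 0.02 -0.12  0.01]
tool shift mm [378.19  80.62   2.87] rows [18.91  4.03  0.14]
turn (0.1rad) 0.035733115212690514
```

```bash
python3 -m crank '[0.5,0.1,0,0,1,1,0.2,0,0,1,1,0.2,0,0,1,1,0.2,0,0,1,1,0.2,0,0,1,1,0.22,0,0,1,1,0.22,0,0,1,1,0.22,0,0,1,1,0.22,0,0,1,1,0.22,0,0,1,1,0.22,0,0,1,1,0.22,0,0,1,1,0.22,0,0,1,1,0.22,0,0,1,1,0.22,0,0,1,1,0.22,0,0,1,1,0.22,0,0,1,1,0.22,0,0,1,1,0.22,0,0,1,0.41,0.18,0,0,1]'
python3 -m crank '[0,0,0,0,1,0,0,0,0,1,0,0,0,0,1]'
python3 - <<'E'
from h import *
go((579.2,229.2,80),1.669)
T=r.capture("top");S=r.capture("side")
a=T["img"][160:240,150:250];b=S["img"][190:300,180:290]
cv2.imwrite("pics/d.png",np.hstack([cv2.resize(a,(400,320)),cv2.resize(b,(400,400))[40:360]]))
cv2.imwrite("pics/d.png",cv2.resize(b,(600,600),interpolation=cv2.INTER_CUBIC))
s=r.observe()["tool_pos"]
print(proj(S,s+[0,0,-30.5]),proj(S,s+[0,0,34.5]),proj(S,[579.2,229.2,40]),blobs(S["img"][190:300,180:290],(50,60,25),(90,255,200),8))
E
```

```text
time: 8.15
tool_pos: [581.5, 233.9, 150.5]
tcp_rot: [-2.1, -2.333, -0.002]
force: [0.3, 0.4, -0.2]
gripper_width: 17.3
time: 8.4
tool_pos: [582.9, 227.5, 150.1]
tcp_rot: [2.11, 2.327, -0.003]
force: [-0.3, -0.1, -0.4]
gripper_width: 16.9
t 8.4 pos [582.86 227.52 150.15] yaw x 1.669 tilt [-0. -0.] w 16.9 F [-0.33 -0.09 -0.4 ] M [-0.06 -0.11  0.02]
tool shift mm [ 2.13 -3.42 70.15] rows [ 0.11 -0.17  3.51]
turn (0.1rad) -0.004124465434949265
[209.54 254.24] [206.09 238.3 ] [213.87 272.62] [(np.int32(19), array([69.1, 30.2]), array([65, 28,  8,  6], dtype=int32)), (np.int32(26), array([29.7, 64.2]), array([26, 62,  9,  5], dtype=int32)), (np.int32(18), array([43.7, 70. ]), array([42, 67,  4,  7], dtype=int32))]
```

View pics/d.png

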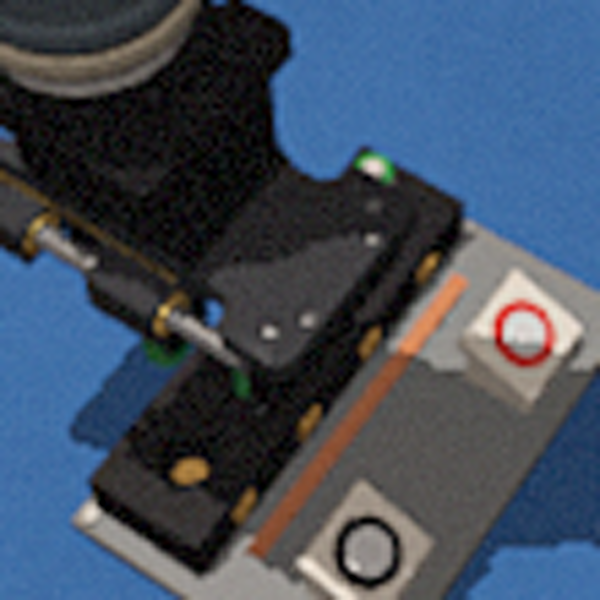

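The held cell's base shows at about (209.7,255), against a predicted (209.5,254), so it is upright and as expected in the grip. I'll correct laterally and descend to just above the mouth.

```bash
python3 -m crank '[0.11,-0.17,0.3,0,1,0,0,0.8,0,1,0,0,0.8,0,1,0,0,0.8,0,1,0,0,0.7,0,1,0,0,0.2,0,1,0,0,0,0,1,0,0,0,0,1,0,0,0,0,1,0,0,0,0,1]'
python3 - <<'E'
from h import *
go((579.2,229.2,76),1.669)
S=r.capture("side")
b=S["img"][230:310,180:260]
cv2.imwrite("pics/e.png",cv2.resize(b,(600,600),interpolation=cv2.INTER_CUBIC))
s=r.observe()["tool_pos"]
print(proj(S,s+[0,0,-30.5]),proj(S,s+[0,0,34.5]),proj(S,[579.2,229.2,40]))
E
```

```text
time: 9.33
tool_pos: [579.9, 231.5, 79.6]
tcp_rot: [2.108, 2.328, 0.003]
force: [-0.4, 0.3, -0.4]
gripper_width: 17.2
t 9.33 pos [579.92 231.48  79.64] yaw x 1.67 tilt [0. 0.] w 17.2 F [-0.38  0.31 -0.43] M [-0.01 -0.05  0.05]
tool shift mm [-2.2  -0.95  3.64] rows [-0.11 -0.05  0.18]
turn (0.1rad) 0.007527411496024428
[212.62 271.4 ] [209.62 257.76] [213.87 272.62]
```

View pics/e.png

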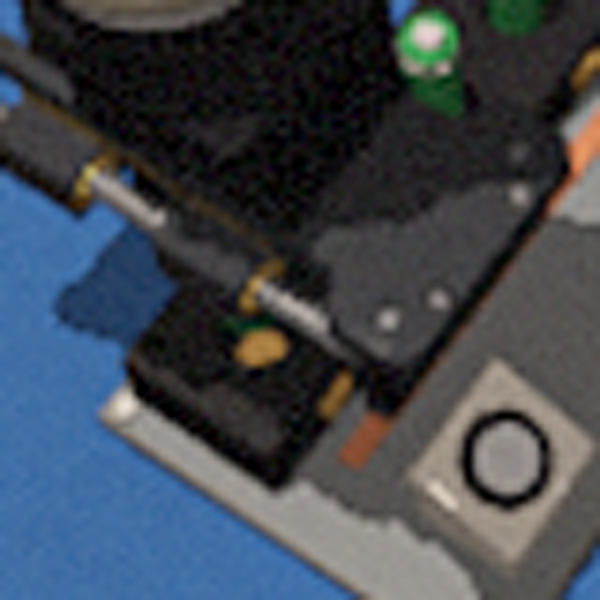

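The cell base is just over the pocket, with green at (212,273) and the brass floor at (215,276). I'll trim y by about −2 mm and lower it.

```bash
python3 -m crank '[-0.11,-0.05,0,0,1,0,0,0,0,1,0,0,0,0,1,0,0,0,0,1]'
python3 -m crank '[0,0,0.2,0,1,0,0,0.3,0,1,0,0,0.3,0,1,0,0,0,0,1,0,0,0,0,1]'
python3 -c "
from h import *
go((579.2,229.2,48.5),1.669)"
```

```text
time: 9.72
tool_pos: [578.5, 228.7, 78.7]
tcp_rot: [2.109, 2.328, 0.0]
force: [0.0, 0.1, -0.7]
gripper_width: 17.3
time: 10.13
tool_pos: [579.6, 233.0, 66.3]
tcp_rot: [2.107, 2.331, 0.011]
force: [-3.3, 2.8, 18.0]
gripper_width: 17.4
t 10.13 pos [579.61 233.01  66.27] yaw x 1.672 tilt [0.   0.01] w 17.4 F [-3.26  2.76 17.99] M [0.37 0.88 0.03]
tool shift mm [-3.83 -0.88 17.75] rows [-0.19 -0.04  0.89]
turn (0.1rad) 0.026495608411867266
```

```bash
python3 -m crank '[0,0,-0.5,0,1,0,0,-0.2,0,1]'; for i in 1 2 3; do python3 -m crank '[0,0,0,0,1,0,0,0,0,1]'; done
python3 - <<'E'
from h import *
go((579.2,229.2,76),1.669)
T=r.capture("top");S=r.capture("side")
b=S["img"][230:310,180:260];a=T["img"][160:240,150:250]
cv2.imwrite("pics/f.png",cv2.resize(b,(600,600),interpolation=cv2.INTER_CUBIC))
h=cv2.cvtColor(S["img"],cv2.COLOR_BGR2HSV)
E
```

```text
time: 10.3
tool_pos: [578.7, 229.2, 77.3]
tcp_rot: [2.108, 2.329, 0.001]
force: [-0.9, -0.6, -0.3]
gripper_width: 17.4
time: 10.47
tool_pos: [578.4, 228.1, 76.0]
tcp_rot: [2.109, 2.328, -0.001]
force: [-0.3, -0.3, -1.3]
gripper_width: 17.0
time: 10.63
tool_pos: [578.1, 228.3, 75.7]
tcp_rot: [-2.109, -2.328, 0.002]
force: [-0.4, 0.2, -1.1]
gripper_width: 17.3
time: 10.8
tool_pos: [578.3, 228.6, 76.1]
tcp_rot: [-2.109, -2.328, 0.001]
force: [0.2, -0.3, -0.9]
gripper_width: 17.3
t 10.8 pos [578.29 228.64  76.1 ] yaw x 1.67 tilt [-0. -0.] w 17.3 F [ 0.17 -0.29 -0.85] M [ 0.04 -0.11 -0.04]
tool shift mm [0.47 0.96 0.1 ] rows [0.02 0.05 0.  ]
turn (0.1rad) 0.007402469967194847
```

View pics/f.png

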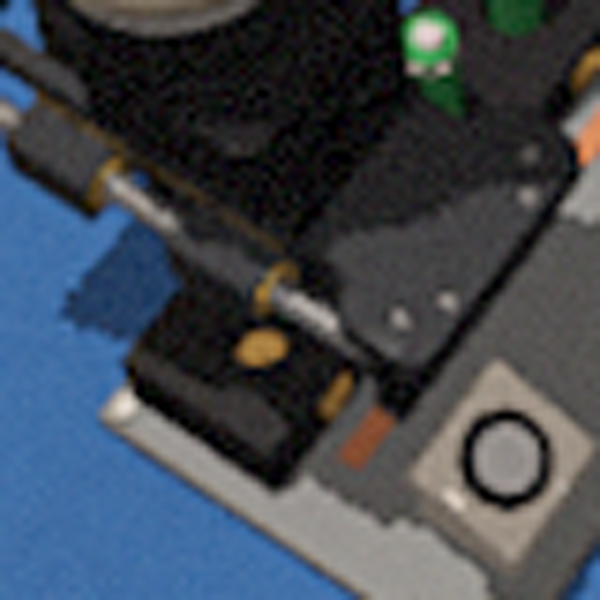

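The cell's base is no longer visible below the gripper, so it may have slipped or pivoted when it met the rim. I'll raise it and measure the cell numerically.

```bash
python3 -m crank '[0,0,-1,0,1,0,0,-1,0,1,0,0,-1,0,1,0,0,-1,0,1,0,0,0,0,1,0,0,0,0,1,0,0,0,0,1]'
python3 - <<'E'
from h import *
go((579.2,229.2,76),1.669)
S=r.capture("side")
s=r.observe()["tool_pos"]
print(proj(S,s+[0,0,-30.5]),proj(S,s))
h=cv2.cvtColor(S["img"],cv2.COLOR_BGR2HSV);m=cv2.inRange(h,(40,50,15),(90,255,220))
u,v=proj(S,s+[0,0,-20]).astype(int)
for row in range(v-14,v+14): print(row,''.join('#' if m[row,x] else ('.' if h[row,x,0]>95 and h[row,x,1]>120 else 'k' if h[row,x,2]<60 else '-') for x in range(u-20,u+24)))
print(u-20)
E
```

```text
time: 11.48
tool_pos: [577.9, 228.4, 155.7]
tcp_rot: [-2.109, -2.329, 0.002]
force: [-0.7, 0.3, -0.9]
gripper_width: 17.1
t 11.48 pos [577.93 228.35 155.67] yaw x 1.67 tilt [-0. -0.] w 17.1 F [-0.74  0.27 -0.86] M [ 0.01 -0.11  0.01]
tool shift mm [ 0.78  1.44 79.67] rows [0.04 0.07 3.98]
turn (0.1rad) 0.008361356533166386
[210.88 254.86] [209.36 247.61]
238 ...------kkkkkkkk--kkkkkkk.#kkkkkkkkkkkkkk--
239 .....----kkkkkkkkkk--k.kkk#kkkkk--kkkk-kk---
240 ......----kkkkkkkkkk---kkkkkkkk-------------
241 .......k-------kkkkkk--kkkkkkk--------------
242 .......kkk--------kkkkkkk.kkkk--------------
243 .......-kkk--------kkkkkkkkkkkkkk-----------
244 ........kkkkk-------kkk--kkkkkkkk-----------
245 ........kk#kkk-------k----k#...kk-----------
246 .........kkkkkk-----k-----kkk...kk----------
247 ..........kkkkkkk--k----kkkkk..-k-----------
248 ............kkkkkkkk------kkk..##-------kk--
249 ..............kkk#kk----------kk--------k---
250 ................kkk-------------------kk---k
251 .................kkk---k--------k-----------
252 ...................kkk.kkk-------k---------k
253 ...................##kkk###------kk---------
254 ...................-##k####kk----kkk------k-
255 ....................-#####kkkkk---kkkk------
256 .......................kkkkkkkkk---kkkkk----
257 .......................kkkkkkk.k#--kkkkkk-kk
258 ......................kkkkkk.k.k###-kk.kkkkk
259 .....................kkkkkkk##kk######kk#kkk
260 ....................-kkkkkk#kk.k######kk.kkk
261 ....................kkkkkkkkkkk.######kk..k.
262 ..................-kkkkkkkkkkkkkk#####.k.k#k
263 ..................kkkkkkkkk.kk.kkk####kkkk.#
264 .................-kkkkkkkkkk#kkkkkkkkkkkk..k
265 ................kkkkkkkkkkkkkk#kkkkkkkkkkk.#
190
```

```bash
python3 -m crank '[0.39,0.13,0.4,0,1,0,0,0.9,0,1,0,0,0.9,0,1,0,0,0.9,0,1,0,0,0.6,0,1,0,0,0.2,0,1,0,0,0,0,1,0,0,0,0,1,0,0,0,0,1,0,0,0,0,1,0,0,0,0,1]'
python3 - <<'E'
from h import *
go((579.8,236.5,73),1.669)
S=r.capture("side")
h=cv2.cvtColor(S["img"],cv2.COLOR_BGR2HSV);m=cv2.inRange(h,(36,50,15),(90,255,220));y=cv2.inRange(h,(18,100,90),(35,255,255))
print(proj(S,r.observe()["tool_pos"]+[0,-6.5,-30.5]),proj(S,[579.8,230,40]))
for row in range(260,292): print(row,''.join('#' if m[row,x] else 'Y' if y[row,x] else ('.' if h[row,x,0]>95 and h[row,x,1]>120 else 'k' if h[row,x,2]<60 else '-') for x in range(190,234)))
E
```

```text
time: 12.45
tool_pos: [580.8, 237.0, 79.5]
tcp_rot: [2.108, 2.328, 0.002]
force: [0.4, -0.1, -0.6]
gripper_width: 17.3
t 12.45 pos [580.83 237.05  79.5 ] yaw x 1.67 tilt [0. 0.] w 17.3 F [ 0.38 -0.13 -0.55] M [-0.03 -0.1   0.04]
tool shift mm [-0.45 -1.09  6.5 ] rows [-0.02 -0.05  0.33]
turn (0.1rad) 0.005942029783749803
[212.63 270.92] [213.43 272.72]
260 ....-------kkkkkkk#kk#kkk#.##kkkkkkkkkk#kkkk
261 .....-------kkkkkkkkk#kk#kkkkkkkkkkkkkkkkkk-
262 ......------kkkkkkkkkkkkk#k#kkkkkk-kkkk-----
263 .......----kkkkkkkkkkkkkkk.kk#k-------------
264 ........k---kkkkkkkkkkkkkkkkkk--------------
265 ........kkk-------kkkkkkkkkk#k--------------
266 .........kkkk-------kkk--kkkkk--------------
267 .........kkkk--------k-YYkkkkkk-------------
268 ..........kkkkk-------Y--k.#kkkk------------
269 ............kkkkk---YY--kk#.kkkk------------
270 ............kkkkkkkkYY---kkkkkkk------------
271 ............kkkkkkk-YY------kkkk--------k---
272 ...........kkkkkkk.YY--------k-k------------
273 ..........k#k.kkkkkk-kkk-------------k---k--
274 .........kkkkkkkkk#k#.k--------------k------
275 ........k#kkk.kkkkkk.k-YYY------k-----------
276 .......kkk.kkk.k#kk.k--Y-YY-----kk----------
277 .......#kkkkkkkkkkk#k-YY----kk---kk---------
278 ........k#kkkkkkkkkk#k-Y--k.kkk---kkk------k
279 .......kkkkkkkk#kkkkkkk.kkkk#kkkkkkk#k-----k
280 .......kk#kkkkkkkkk#kkkkkkkkkkkkkkk-.k#kkkk#
281 ......--k#kkkkkkkkkk.kkkkk#kkkkkkk--.k#k#kk#
282 .....---kkkkkkk#kkk#kkk#kkkkkkk#k---k..kkkkk
283 ....-----kk#kk#kkkkk.kkk#.kkkkk.kYY-kkkkk.k-
284 ...--------kkkkkkk-kkkkkkkkkkkk#k---kkkkkk--
285 ...---------kkkk.kkkkkk#kkkkkkkkk---kkkkk---
286 ....----------kkkkkk-kkk#kk.kkk#kk----kkk---
287 .....----------..k.kkkkk#kkkkkk.kk-----k----
288 ......-----------.kkkkk-kkk#kkk.k-----------
289 .......-----------#kkkkkkkkk...k------------
290 .........----------kkk.kkkk.kkkk------------
291 ..........-----------kk.kkk.kk--------------
```

```bash
python3 -m crank '[-0.02,-0.05,0.2,0,1,0,0,0.2,0,1,0,0,0,0,1,0,0,0,0,1]'; python3 -m crank '[0,0,0.15,0,1,0,0,0,0,1]';python3 -m crank '[0,0,0.15,0,1,0,0,0,0,1]'
```

```text
time: 12.83
tool_pos: [579.0, 236.1, 70.0]
tcp_rot: [-2.109, -2.328, 0.001]
force: [0.1, -0.2, -0.3]
gripper_width: 17.1
time: 13.0
tool_pos: [579.1, 236.2, 67.1]
tcp_rot: [-2.109, -2.328, 0.001]
force: [-0.3, -0.4, -0.2]
gripper_width: 17.3
time: 13.17
tool_pos: [579.1, 236.2, 64.0]
tcp_rot: [-2.109, -2.329, 0.001]
force: [-1.1, -0.3, -0.2]
gripper_width: 16.7
```

It's in the pocket mouth with no contact force. Continuing down while easing −y so the pocket wall rights the cell.

```bash
python3 -m crank '[0,0,0.2,0,1,0,0,0,0,1]';python3 -m crank '[-0.1,0,0.15,0,1,0,0,0,0,1]';python3 -m crank '[-0.1,0,0.1,0,1,0,0,0,0,1]'
```

```text
time: 13.33
tool_pos: [578.9, 236.1, 59.8]
tcp_rot: [-2.109, -2.328, 0.002]
force: [0.4, -0.4, -0.6]
gripper_width: 17.6
time: 13.5
tool_pos: [579.3, 234.1, 57.0]
tcp_rot: [-2.109, -2.328, 0.001]
force: [-0.2, 0.6, -1.0]
gripper_width: 16.9
time: 13.67
tool_pos: [579.3, 233.4, 55.5]
tcp_rot: [-2.107, -2.328, -0.002]
force: [-0.9, 2.3, -1.4]
gripper_width: 17.2
```

```bash
python3 -m crank '[-0.1,0,0.05,0,1,0,0,0,0,1]';python3 -m crank '[-0.1,0,0.05,0,1,0,0,0,0,1]';python3 -m crank '[0,0,0.2,0,1,0,0,0,0,1,0,0,0,0,1]'
```

```text
time: 13.83
tool_pos: [579.3, 232.9, 55.0]
tcp_rot: [-2.106, -2.328, -0.004]
force: [-2.4, 4.6, -0.1]
gripper_width: 17.2
time: 14.0
tool_pos: [579.2, 232.2, 54.5]
tcp_rot: [-2.104, -2.328, -0.007]
force: [-3.4, 5.8, 2.4]
gripper_width: 17.2
time: 14.25
tool_pos: [579.1, 232.2, 50.1]
tcp_rot: [-2.104, -2.328, -0.006]
force: [-2.9, 6.6, 0.6]
gripper_width: 17.2
```

```bash
python3 -m crank '[0,0,0.1,0,1,0,0,0,0,1]'; python3 -m crank '[0,0,0,0,0.5,0,0,0,0,0.2,0,0,0,0,0.2,0,0,0,0,-0.2,0,0,0,0,-0.2]'; python3 -m crank '[0,0,-0.5,0,-0.2,0,0,-1,0,-0.2,0,0,-1,0,-0.2,0,0,-1,0,-0.2,0,0,-1,0,-0.2,0,0,-1,0,-0.2,-1,0,0,0,-0.2,-1,0,0,0,-0.2,-1,0,0,0,-0.2,-1,0,0,0,-0.2,-1,0,0,0,-0.2,-1,0,0,0,-0.2,-1,0,0,0,-0.2,-1,0,0,0,-0.2,-1,0,0,0,-0.2,-1,0,0,0,-0.2]'
python3 -m crank '[-1,0,0,0,-0.2,-1,0,0,0,-0.2,-1,0,0,0,-0.2,-1,0,0,0,-0.2,-1,0,0,0,-0.2,-1,0,0,0,-0.2,-1,0,0,0,-0.2,-1,0,0,0,-0.2]'
python3 - <<'E'
from h import *
go((504,-393,150),0.098)
T=r.capture("top");S=r.capture("side")
a=T["img"][165:245,155:255];b=S["img"][210:310,190:315]
cv2.imwrite("pics/g.png",np.vstack([cv2.resize(a,(375,300),interpolation=3),cv2.resize(b,(375,300),interpolation=3)]))
for n,c in(("T",T),("S",S)): print(n,[(int(q),x.tolist(),w.tolist()) for q,x,w in blobs(c["img"],(50,60,25),(90,255,200),12)])
E
```

```text
time: 14.42
tool_pos: [579.2, 232.3, 48.3]
tcp_rot: [-2.104, -2.328, -0.006]
force: [-2.3, 6.5, 1.1]
gripper_width: 17.4
time: 14.83
tool_pos: [580.5, 227.4, 47.4]
tcp_rot: [2.109, 2.327, -0.001]
force: [-0.1, 0.6, -1.3]
gripper_width: 40.5
time: 16.17
tool_pos: [600.0, 28.2, 158.4]
tcp_rot: [2.108, 2.328, 0.0]
force: [-0.3, -0.2, -0.2]
gripper_width: 52.1
time: 16.83
tool_pos: [615.8, -131.1, 158.5]
tcp_rot: [2.108, 2.328, 0.0]
force: [0.5, -0.5, 0.3]
gripper_width: 52.2
t 16.83 pos [ 615.75 -131.08  158.46] yaw x 1.67 tilt [ 0. -0.] w 52.2 F [ 0.47 -0.49  0.31] M [-0.04 -0.11  0.06]
tool shift mm [-249.61 -137.06    8.49] rows [-12.48  -6.85   0.42]
turn (0.1rad) 15.716455970080172
T [(45, [223.6, 187.3], [220, 183, 8, 9]), (42, [207.2, 189.3], [204, 185, 7, 9]), (44, [191.0, 191.5], [187, 187, 8, 9]), (45, [174.8, 193.0], [171, 189, 8, 9]), (80, [115.3, 253.7], [110, 250, 22, 10]), (36, [120.1, 265.8], [109, 262, 24, 6])]
S [(64, [326.3, 164.0], [323, 156, 8, 15]), (33, [247.8, 221.2], [244, 218, 9, 7]), (25, [109.2, 232.2], [104, 223, 10, 17]), (72, [248.5, 229.6], [244, 225, 9, 10]), (108, [237.1, 240.2], [233, 231, 9, 18]), (109, [225.6, 254.8], [221, 246, 10, 17]), (119, [213.1, 269.9], [208, 260, 11, 19]), (13, [67.5, 280.8], [64, 278, 8, 7]), (100, [227.4, 378.0], [215, 371, 25, 13])]
```

View pics/g.png

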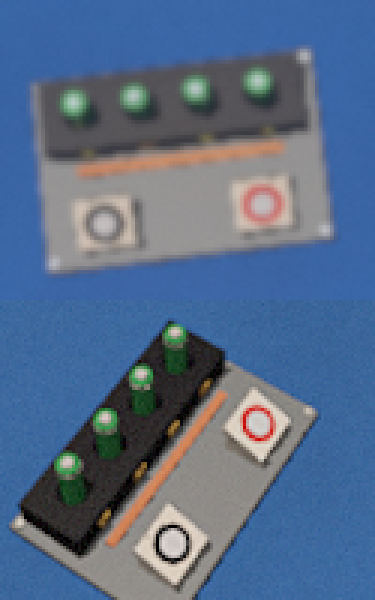

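All four cells stand evenly at equal height, so pocket 4 is filled; the other spare is still in the rack at side (326,164). Next is the probe.

```bash
python3 -m crank '[0,0,-1,1,-0.2,0,0,-1,1,-0.2,0,0,-0.5,1,-0.2,0,0,0,1,-0.2,0,0,0,1,-0.2,0,0,0,1,-0.2,0,0,0,1,-0.2,0,0,0,1,-0.2,0,0,0,1,-0.2,0,0,0,1,-0.2,0,0,0,1,-0.2,0,0,0,1,-0.2,0,0,0,1,-0.2,0,0,0,1,-0.2,0,0,0,1,-0.2,0,0,0,0.7,-0.2,0,0,0,0,-0.2]'
python3 - <<'E'
from h import *
go((504.5,-393,205),0.098)
T=r.capture("top");S=r.capture("side")
print("hole/collar",onz(T,400.2,214.6,68))
for n,c in(("T",T),("S",S)): print(n,[(int(q),x.tolist(),w.tolist()) for q,x,w in blobs(c["img"],(15,120,60),(36,255,255),8) if x[0]>350])
# dark stand contour
for n,c,(x0,x1,y0,y1) in(("T",T,(370,425,190,240)),("S",S,(350,400,115,165))):
    h=cv2.cvtColor(c["img"],cv2.COLOR_BGR2HSV)[y0:y1,x0:x1]
    for row in range(y1-y0):print(row+y0,''.join('k' if q[2]<45 else 'Y' if 12<q[0]<38 and q[1]>100 else '.' if q[0]>95 and q[1]>120 else '-' for q in h[row]))
E
```

```text
time: 18.35
tool_pos: [615.7, -128.5, 208.2]
tcp_rot: [-3.137, -0.157, -0.001]
force: [-0.0, 0.1, -0.1]
gripper_width: 52.1
t 18.35 pos [ 615.68 -128.48  208.17] yaw x 0.1 tilt [0. 0.] w 52.1 F [-0.04  0.14 -0.09] M [ 0.05  0.03 -0.02]
tool shift mm [-137.09  252.07    3.02] rows [-6.85 12.6   0.15]
turn (0.1rad) 0.022390270996641704
hole/collar [ 504.43 -392.62   68.  ]
T [(52, [408.4, 210.9], [405, 207, 8, 9])]
S [(1783, [481.9, 21.1], [440, 0, 72, 52]), (794, [471.8, 55.2], [446, 34, 66, 40]), (647, [492.0, 89.6], [467, 76, 45, 34]), (178, [380.9, 122.7], [374, 110, 15, 26])]
190 .......................................................
191 .......................................................
192 .......................................................
193 .......................................................
194 .......................................................
195 .......................................................
196 .......................................................
197 .......................................................
198 ..............................
[... 4535 characters left out ...]
kkk--kkkk-k-k----kkkkkk-................
153 .........--kkk--kkkkkkk--k-kkkkk-.................
154 ............---kkkkkkkkkk-kkkkk--.................
155 ...............---kk---k-kk-k----.................
156 ....................k-kkkk--kk--..................
157 ......................-k-kkkkkk...................
158 .........................--kkkk...................
159 ............................-k-...................
160 ..................................................
161 ..................................................
162 ..................................................
163 ..................................................
164 ..................................................
```

```bash
python3 -m crank '[-0.5,0.95,0,0,-0.2,-0.53,0.97,0,0,-0.2,-0.53,0.97,0,0,-0.2,-0.53,0.97,0,0,-0.2,-0.53,0.97,0,0,-0.2,-0.53,0.97,0,0,-0.2,-0.53,0.97,0,0,-0.2,-0.53,0.97,0,0,-0.2,-0.53,0.97,0,0,-0.2,-0.53,0.97,0,0,-0.2,-0.53,0.97,0,0,-0.2,-0.53,0.97,0,0,-0.2,-0.53,0.97,0,0,-0.2,0,0,0,0,-0.2,0,0,0,0,-0.2,0,0,0,0,-0.2]'
python3 -c "
from h import *
go((504.6,-392.4,93),0.098)"
```

```text
time: 19.78
tool_pos: [504.9, -392.8, 207.6]
tcp_rot: [-3.136, -0.16, -0.001]
force: [-0.5, 1.1, 0.9]
gripper_width: 52.3
t 19.78 pos [ 504.88 -392.85  207.59] yaw x 0.102 tilt [0. 0.] w 52.3 F [-0.45  1.1   0.87] M [0.11 0.03 0.03]
tool shift mm [ -0.32  -0.35 114.59] rows [-0.02 -0.02  5.73]
turn (0.1rad) 0.03678196740301676
```

```bash
python3 -m crank '[0,0,0.4,0,-0.2,0,0,1,0,-0.2,0,0,1,0,-0.2,0,0,1,0,-0.2,0,0,1,0,-0.2,0,0,0.8,0,-0.2,0,0,0.4,0,-0.2,0,0,0.1,0,-0.2,0,0,0,0,-0.2,0,0,0,0,-0.2,0,0,0,0,-0.2]'
python3 -c "
from h import *
go((504.6,-392.4,93),0.098)"
python3 -m crank '[0,0,0,0,0.2,0,0,0,0,0.4,0,0,0,0,1,0,0,0,0,1,0,0,0,0,1,0,0,0,0,1]'
python3 -c "
from h import *
go((504.6,-392.4,93),0.098)"
```

```text
time: 20.7
tool_pos: [505.1, -394.4, 94.9]
tcp_rot: [3.136, 0.157, 0.003]
force: [-0.2, -0.5, -0.3]
gripper_width: 52.1
t 20.7 pos [ 505.15 -394.43   94.87] yaw x 0.1 tilt [ 0. -0.] w 52.1 F [-0.23 -0.47 -0.34] M [-0.03  0.02 -0.01]
tool shift mm [-0.35 -2.07  1.87] rows [-0.02 -0.1   0.09]
turn (0.1rad) 0.021250794700429232
time: 21.2
tool_pos: [504.2, -394.0, 93.6]
tcp_rot: [-3.138, -0.157, -0.0]
force: [0.1, -0.5, -1.9]
gripper_width: 21.1
t 21.2 pos [ 504.24 -394.02   93.61] yaw x 0.1 tilt [0. 0.] w 21.1 F [ 0.06 -0.5  -1.92] M [0.02 0.01 0.04]
tool shift mm [ 0.52 -1.57  0.61] rows [ 0.03 -0.08  0.03]
turn (0.1rad) 0.01777580672530643
```

```bash
python3 -m crank '[0,0,-0.3,0,1,0,0,-0.5,0,1,0,0,0,0,1,0,0,0,0,1]'; python3 -m crank '[-0.2,0,0,0,1,-0.2,0,0,0,1,-0.2,0,0,0,1]';python3 -m crank '[-0.2,0,0,0,1,-0.2,0,0,0,1,-0.2,0,0,0,1,0,0,0,0,1]'
python3 -c "
from h import *
go((504.6,-392.4,93),0.098)"
```

```text
time: 21.53
tool_pos: [504.9, -394.5, 110.8]
tcp_rot: [3.136, 0.157, 0.003]
force: [0.1, -0.5, -0.5]
gripper_width: 21.3
time: 21.78
tool_pos: [496.7, -394.4, 110.4]
tcp_rot: [3.136, 0.159, 0.014]
force: [6.4, 0.1, -0.6]
gripper_width: 21.6
time: 22.12
tool_pos: [483.4, -395.7, 110.2]
tcp_rot: [3.137, 0.158, 0.011]
force: [5.1, 1.1, -1.5]
gripper_width: 21.0
t 22.12 pos [ 483.42 -395.66  110.22] yaw x 0.101 tilt [ 0.01 -0.  ] w 21.0 F [ 5.06  1.07 -1.53] M [ 0.32 -1.56  0.06]
tool shift mm [21.28 -1.13 17.36] rows [ 1.06 -0.06  0.87]
turn (0.1rad) 0.02634754401399153
```

```bash
python3 -m crank '[-0.2,0,0,0,1,-0.2,0,0,0,1,-0.2,0,0,0,1,-0.1,0,0,0,1,0,0,0,0,1]'
python3 -m crank '[0.1,0,-0.5,0,1,0,0,-0.9,0,1,0,0,-1,0,1,0,0,-1,0,1,0,0,-1,0,1,0,0,0,0,1,0,0,0,0,1,0,0,0,0,1]'
cat > tilt.py <<'E'
from h import *
import sys
go((0,0,0),0.098)
s=r.observe();P=s["tool_pos"];R=Ro.from_rotvec(s["tcp_rot"]).as_matrix()
G=P-19*R[:,2]
T=r.capture("top");S=r.capture("side")
for ang in(20,25,30):
    a=np.radians(ang);ax=np.cos(a)*-R[:,2]-np.sin(a)*R[:,0]
    print(ang,"top end",[proj(c,G+35.4*ax) for c in(T,S)],"tip",[proj(c,G-98.6*ax) for c in(T,S)])
u,v=proj(S,P-[0,0,20]).astype(int);print(u,v)
im=S["img"][v-35:v+35,u-35:u+35];cv2.imwrite(f"pics/{sys.argv[1]}.png",cv2.resize(im,(560,560),interpolation=3))
h=cv2.cvtColor(S["img"],cv2.COLOR_BGR2HSV)
for row in range(v-32,v+32):print(row,''.join('Y' if 12<q[0]<38 and q[1]>100 else '.' if q[0]>95 and q[1]>120 else 'k' if q[2]<45 else '-' for q in h[row,u-30:u+30]))
E
python3 tilt.py t1
```

```text
time: 22.53
tool_pos: [469.0, -397.0, 110.1]
tcp_rot: [3.137, 0.158, 0.008]
force: [4.4, 1.0, 0.3]
gripper_width: 21.2
time: 23.2
tool_pos: [467.3, -397.4, 196.6]
tcp_rot: [-3.137, -0.156, 0.003]
force: [-0.3, 0.0, -1.2]
gripper_width: 21.3
t 23.2 pos [ 467.35 -397.39  196.64] yaw x 0.099 tilt [-0.  0.] w 21.3 F [-0.25  0.01 -1.21] M [ 0.02  0.01 -0.05]
tool shift mm [-425.2  -441.63  197.91] rows [-21.26 -22.08   9.9 ]
turn (0.1rad) 0.014940224454296214
20 top end [array([427.14, 225.79]), array([415.46,  85.94])] tip [array([407.01, 213.42]), array([383.85, 118.59])]
25 top end [array([427.19, 227.04]), array([416.41,  86.72])] tip [array([406.85, 210.28]), array([381.51, 116.64])]
30 top end [array([427.2 , 228.25]), array([417.29,  87.58])] tip [array([406.79, 207.22]), array([379.33, 114.55])]
401 107
75 ------------------------kk-----------------------kk.YYYY----
76 ---------------------------------------------------kkkk----Y
77 ----------------------------------------------------kkkk---Y
78 --------------------kk------------------------------kkkkkkk.
79 --------------------kkk
[... 3152 characters left out ...]
-................................-----------------
129 --------------...............................---------------
130 ------------------.............................-------------
131 --------------------..............................----------
132 --------------------................................--------
133 --------------------..................................------
134 --kkkkkk---------kk.....................................----
135 --kkkkkkkk---k---k-.......................................--
136 ---kkk-kk---------..........................................
137 -----kkkk----k----..........................................
138 ---------------kk-..........................................
```

View pics/t1.png

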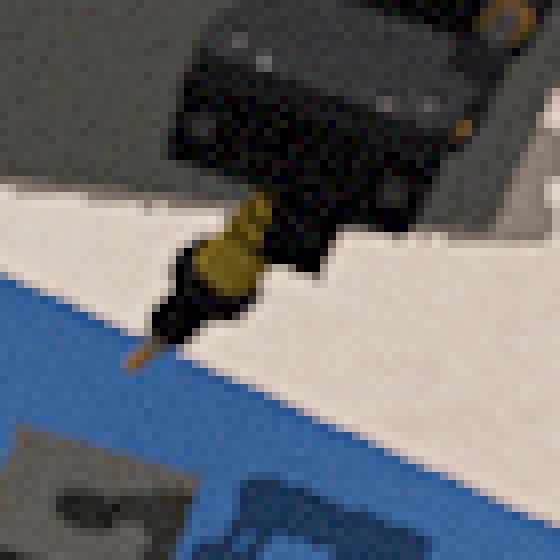

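The probe is held tilted, with its tip at side pixel (382,117.2); 25° predicts (381.5,116.6) and 20° (383.9,118.6), so the tilt is about 24°. Moving towards the red pad.

```bash
python3 -m crank '[0.07,-0.6,0,0,1,0.07,-1,0,0,1,0.07,-1,0,0,1,0.07,-1,0,0,1,0.07,-1,0,0,1,0.07,-1,0,0,1,0.07,-1,0,0,1,0.07,-1,0,0,1,0.07,-1,0,0,1,0.07,-1,0,0,1,0.07,-1,0,0,1,0.07,-1,0,0,1,0.07,-1,0,0,1,0.07,-1,0,0,1,0.07,-1,0,0,1,0.07,-1,0,0,1,0.07,-1,0,0,1,0.07,-1,0,0,1,0.07,-1,0,0,1,0.07,-1,0,0,1]'
python3 -m crank '[0.07,-1,0,0,1,0.07,-1,0,0,1,0.07,-1,0,0,1,0.07,-1,0.5,0,1,0.07,-0.6,0.8,0,1,0,0,0.8,0,1,0,0,0.6,0,1,0,0,0,0,1,0,0,0,0,1,0,0,0,0,1,0,0,0,0,1]'
sed -i 's/^im=.*$//; s/^for row.*$//' tilt.py
cat >> tilt.py <<'E'
im=S["img"][v-30:v+50,u-40:u+40];cv2.imwrite(f"pics/{sys.argv[1]}.png",cv2.resize(im,(560,560),interpolation=3));print("crop origin",u-40,v-30)
print("pad side",proj(S,[506.8,93.5,35]),"top",proj(T,[506.8,93.5,35]))
t=T["img"][190:240,190:250];cv2.imwrite(f"pics/{sys.argv[1]}T.png",cv2.resize(t,(600,500),interpolation=3))
E
python3 tilt.py t2; python3 -c "
from h import *
go((452.1,88.1,136.7),0.098)"
```

```text
time: 24.97
tool_pos: [456.0, -3.2, 196.9]
tcp_rot: [-3.138, -0.158, 0.002]
force: [0.5, 0.4, -1.0]
gripper_width: 21.5
time: 25.88
tool_pos: [455.5, 87.6, 144.3]
tcp_rot: [-3.138, -0.156, -0.003]
force: [0.0, -1.4, -1.0]
gripper_width: 21.3
t 25.88 pos [455.51  87.58 144.35] yaw x 0.1 tilt [0. 0.] w 21.3 F [ 0.02 -1.36 -0.96] M [-0.03 -0.04 -0.02]
tool shift mm [-462.2    41.84  143.61] rows [-23.11   2.09   7.18]
turn (0.1rad) 0.01621878673462085
20 top end [array([223.36, 237.42]), array([306.8 , 226.31])] tip [array([224.42, 224.22]), array([282.96, 246.67])]
25 top end [array([223.52, 238.6 ]), array([308.01, 227.31])] tip [array([224.02, 221.22]), array([280.08, 244.26])]
30 top end [array([223.68, 239.74]), array([309.15, 228.36])] tip [array([223.62, 218.31]), array([277.32, 241.77])]
298 241
crop origin 258 211
pad side [275.51 250.72] top [224.22 219.32]
t 25.98 pos [455.53  87.44 144.31] yaw x 0.099 tilt [0. 0.] w 21.5 F [ 0.44 -0.04 -1.  ] M [-0.02  0.02  0.04]
tool shift mm [-3.36 -1.    7.6 ] rows [-0.17 -0.05  0.38]
turn (0.1rad) 0.01469083840273111
```

View pics/t2.png

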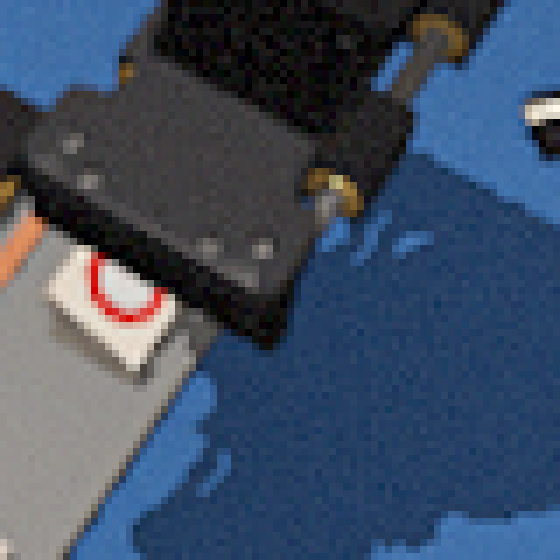

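The side view now hides the probe behind the hand, with the red pad just visible at about (276,252). I'll approach by geometry along the probe axis and judge contact by averaged force.

```bash
python3 -m crank '[0.17,-0.02,0.7,0,1,0.2,-0.03,0.86,0,1,0,0,0,0,1,0,0,0,0,1,0,0,0,0,1]'
cat > f.py <<'E'
from h import *
n=np.array([-.4205,-.042,.906]);F=[];P=[];M=[]
for i in range(6):
    r.capture("top");s=r.observe();F.append(s["force"]);P.append(s["tool_pos"]);M.append(s["moment"])
p=np.mean(P,0);f=np.mean(F,0);a=np.radians(24.5)
ax=np.array([-np.sin(a)*.995,-np.sin(a)*.098,np.cos(a)]);tip=p+[0,0,19]-98.6*ax
print("t",s["time"],"p",p,"F",f,"Fn",round(f@n,2),"M",np.mean(M,0),"rot",s["tcp_rot"],"w",s["gripper_width"],"\nfree tip",tip,"pad gap",(tip-[506.8,93.5,35])@n,"lateral",tip-[506.8,93.5,35])
E
python3 f.py
```

```text
time: 26.4
tool_pos: [462.6, 89.2, 113.1]
tcp_rot: [-3.138, -0.156, -0.001]
force: [0.4, 0.2, -0.6]
gripper_width: 21.4
t 26.7 p [462.71  89.21 113.14] F [ 0.3  -0.07 -0.81] Fn -0.86 M [ 0.02  0.04 -0.03] rot [3.14 0.16 0.  ] w 21.32253983700778 
free tip [503.39  93.22  42.41] pad gap 8.160643746599582 lateral [-3.41 -0.28  7.41]
```

```bash
python3 -m crank '[0.06,0,0.14,0,1,0.06,0,0.13,0,1,0,0,0,0,1,0,0,0,0,1]'; python3 f.py; python3 -m crank '[0.08,0,0.18,0,1,0,0,0,0,1,0,0,0,0,1]'; python3 f.py
```

```text
time: 27.03
tool_pos: [464.9, 89.4, 106.9]
tcp_rot: [3.138, 0.157, 0.0]
force: [-0.2, 0.8, 0.7]
gripper_width: 21.3
t 27.3333 p [464.82  89.39 107.02] F [-0.22 -0.24  0.46] Fn 0.52 M [-0.01 -0.02 -0.02] rot [3.14 0.16 0.  ] w 21.575259233704458 
free tip [505.5   93.4   36.29] pad gap 1.721316524665019 lateral [-1.3  -0.1   1.29]
time: 27.58
tool_pos: [466.3, 89.5, 103.2]
tcp_rot: [3.138, 0.157, -0.0]
force: [-0.3, -0.7, 1.2]
gripper_width: 20.8
t 27.8833 p [466.27  89.54 103.36] F [-0.74  0.16  2.07] Fn 2.18 M [-0.03  0.12 -0.01] rot [3.14 0.16 0.  ] w 20.941044664012225 
free tip [506.96  93.55  32.64] pad gap -2.2078442399980798 lateral [ 0.16  0.05 -2.36]
```

```bash
sed -i 's/range(6)/range(20)/' f.py; python3 f.py
```

```text
t 28.8833 p [466.28  89.53 103.35] F [-0.59 -0.26  1.64] Fn 1.75 M [-0.04  0.12 -0.  ] rot [3.14 0.16 0.  ] w 21.105076167286462 
free tip [506.96  93.54  32.63] pad gap -2.2171956948206586 lateral [ 0.16  0.04 -2.37]
```

```bash
python3 -m crank '[0.03,0,0.06,0,1,0,0,0,0,1,0,0,0,0,1]'; python3 f.py
python3 - <<'E'
from h import *
T=r.capture("top");S=r.capture("side")
a=T["img"][165:245,155:255];b=S["img"][200:310,190:330]
cv2.imwrite("pics/z.png",np.vstack([cv2.resize(a,(500,280),interpolation=3)[:0],cv2.resize(b,(500,393),interpolation=3)]))
for n,c in(("T",T),("S",S)): print(n,[(int(q),x.tolist()) for q,x,w in blobs(c["img"],(50,60,25),(90,255,200),12)])
cv2.imwrite("pics/z.png",np.vstack([cv2.resize(T["img"][140:280,80:330],(420,235),interpolation=3),cv2.resize(b,(420,330),interpolation=3)]))
E
```

```text
time: 29.13
tool_pos: [466.8, 89.6, 102.1]
tcp_rot: [3.138, 0.157, -0.0]
force: [-1.8, 0.1, 2.1]
gripper_width: 21.1
t 30.1333 p [466.84  89.59 102.13] F [-1.07 -0.2   1.85] Fn 2.14 M [-0.03  0.23 -0.02] rot [ 3.14  0.16 -0.  ] w 21.547394893786755 
free tip [507.53  93.6   31.41] pad gap -3.5669523491554105 lateral [ 0.73  0.1  -3.59]
T [(47, [223.7, 187.1]), (45, [207.3, 189.3]), (48, [190.9, 191.3]), (45, [174.7, 192.9]), (19, [329.6, 198.1]), (80, [115.9, 253.6]), (36, [120.3, 265.9])]
S [(32, [247.8, 221.2]), (12, [105.9, 226.2]), (72, [248.4, 229.6]), (110, [237.1, 240.4]), (106, [225.5, 255.0]), (120, [213.2, 269.8]), (101, [227.3, 378.0])]
```

View pics/z.png

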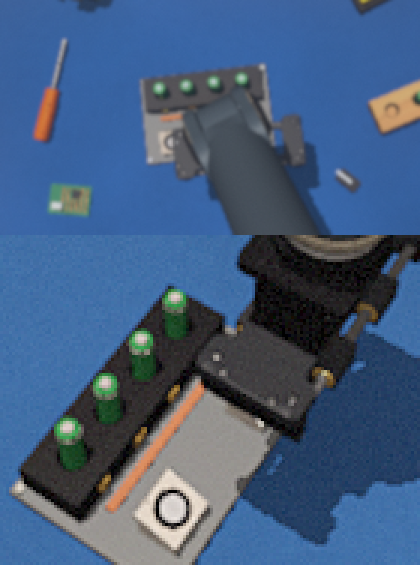

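```bash
python3 -c "
from station import r
print(r.hand_in(), r.observe()['time'])"
```

```text
the job is handed in; nothing more can be done
the job is handed in; nothing more can be done
```

I put one spare cell into the empty pocket (pocket 4) and let go of it. I then drew the probe and handed in at about 30 s, still holding its spring tip on the red-ringed pad.

**Cell:** The first try touched the pocket rim with about 18 N and knocked the cell some 7° off upright in the grip. I re-aimed, lowered it in and let the pocket wall straighten it. Afterwards both views showed all four cells upright, evenly spaced and level. The other three had not moved, and the second spare was still in the rack.

**Probe:** The arm cannot tilt its tool, so I tilted the probe in the jaws by pulling it against the rim of the stand's hole. The side view put the tilt at about 24°, and the hand's displacement gave 23–26°, against the 25° wanted.

**Last checks:**
- **Press:** the net push along the pad's normal was about 2.9 N, which means the tip is roughly 5.8 mm in. Its direction was about 27° from vertical, which fits the sloping face.
- **Contact height:** contact came about 2 mm sooner than my camera estimate of the pad, within the calibration error.
- **Not seen directly:** the hand hid the tip from both cameras. That it sits on the pad, and the final tilt, therefore rest on position and force readings, not on a picture.
- **Black terminal:** the probe was not brought near it.

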